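# Put the wide scraper away in the drop-front cabinet

### The arm

A 7-joint arm with a two-finger parallel gripper is mounted at the origin on the work surface. World frame = base frame: x ahead of the robot, y to its left, z up, the work surface at z = 0. Lengths are in m, angles in rad, forces in N, time in s.
With the tool pointing down it reaches from about 0.425 to 0.825 m from the base axis. Payload 3.6 kg.
Tool frame: the origin (TCP) lies on the centre line of the jaws, within the pads' length; the fingertips stand 19 mm ahead of it and the grasp point (between the pads) is the TCP; z points along the fingers, x is the direction in which the jaws open and shut, and the axes are right-handed (so a half turn about z gives the same grasp; the last joint's range is limited). The gripper opens to 93 mm and grips with 3 to 60 N. Pads are 15 mm wide; open, the fingers measure 128 mm over their backs; the gripper's body (75 mm by 188 mm) begins 65 mm behind the grasp point.
Start: joints at [1.236, 0.615, -0.013, 1.423, 0.008, 1.103, -0.04], TCP at [0.197, -0.619, 0.238] pointing down, gripper open.
Joint ranges: [-3.12, 3.12], [-0.3, 2.06], [-1.34, 1.32], [0.26, 2.42], [-1.36, 4.5], [0.01, 1.98], [-2.84, 2.84]. Speed limits (rad/s): [2.79, 2.79, 3.14, 3.14, 3.14, 3.14, 3.14].

### API

Orientations are given as [roll, pitch, yaw] about the fixed x, y, z axes, in that order (R = Rz(yaw) Ry(pitch) Rx(roll)).
In Python, from rig import robot gives the robot as it stands.
- The arm moves only by the tool apply_moves, never from a script. Its argument "motion" is a list of rows, each an object with "rotation": the turn, a rotation vector about the tool's x, y, z in degrees, a list of three; "translation": the shift along the tool's x, y, z in mm, a list of three; "hand": the opening in per cent of the stroke, from 0 (shut) to 100 (fully open). In form: [{"rotation": [wx, wy, wz], "translation": [x, y, z], "hand": hand}, ...]. A call has 1 to 12 rows; each row shifts and turns the commanded pose from where the row before left it, along the tool's axes as they then stand; what a row does not reach is not made up. A row lasts 1/8 s, in which the tool goes at most 62.5 mm and 10.7 degrees, less where a joint would pass 70% of its speed; a pose out of reach is approached as far as the arm can. A call with a gripper value outside its range is refused whole. The fingers move at their own pace and stop on an object; "squeeze" is the grip in N (left out, the last holds). Time passes only in rows, so rows that do not move let the fingers close. It gives the time, the measured TCP pose, the force and the opening at its end, in the units of the state.
- robot.get_obs(): the state, without advancing time (a new reading comes with each control period).
- robot.snapshot(name): name is "scene" or "top" or "wrist"; returns the picture (480x640x3 uint8, red, green, blue); there is no depth.
- robot.camera_params(name): a dict with "camera_matrix" (3x3 intrinsics, pixels), "pose" (4x4, takes a point from camera to world coordinates); the wrist camera has in their place "mount" (4x4, takes a point from camera to tool coordinates, whose origin is the TCP and whose axes are the tool frame's). Camera axes: x right, y down, z forward; pixel columns grow to the right and rows downward; lengths in m; the calibration is good to about 2 mm. A picture is of the moment at which its call begins: read the wrist's pose just before it. camera_params takes no time and is no camera call.
- robot.sign_off(): hands the job in, once; it reports no verdict.
The state is a dict: "clock": time; "qpos": joint angles; "joint_vel": joint speeds; "tau": joint torques, N m; "position": TCP position; "eef_rot": TCP orientation; "contact_force": force on the tool from outside, world axes, zero at the start; "wrist_torque": the same for the moment, N m; "width": finger opening in m.
Only numpy, scipy, OpenCV 4.12 (cv2) and the standard library are available. Lean on these libraries where they do the work, as an engineer would, in place of code of your own. Each camera call takes 0.05 s, during which the arm holds its last target. There are 200 camera calls.

### The job

Pull the cabinet's front door down, slide the wide scraper blade-first all the way into the wide slot of the rack inside, let go of it, and push the door back up until it is fully shut. Leave everything else on the bench where it is.

Things in the scene. Friction and masses are not known exactly. Their poses are not given: they have to be found in the camera images.
- cabinet: Fixed plywood cabinet with a wire-grille roof (bars 42 apart), 200 deep (x), 310 wide (y), 214 high, open behind the door (all sizes here in mm). Origin: middle of its front plane (sides end there, the roof begins 30 behind it), at bench level; x inward (away from the robot), z up. Inside: floor at z = 55, underside of the roof at z = 206, side walls 12 thick. The shut door fills x from -15 to -1.
- door (a joint): Bottom-hinged plywood front door, 14 thick, 310 wide, panel 168 tall above the hinge line. 0 = shut, grows as the top comes down towards the robot, 1.5 rad = fully open, nearly level. Stiff hinge: it stays where it is left (about 3 to 6 N at the bar). May start slightly ajar. Sizes in mm.
- door_bar (a point): Middle of the door's steel pull bar: round, 12 mm in diameter, 98 free length between its two legs, parallel to the cabinet's y axis, in the plane of the door and 42 beyond its top edge (36 free gap, and about the same above the roof when shut). 210 from the hinge line.
- door_hinge (a point): Middle of the door's hinge line (along the cabinet's y axis), 46 mm above the bench and 8 mm in front of the cabinet's origin.
- slot (a point): Centre of the mouth of the wooden rack's wide slot, 96 mm above the bench, 118 inward of the cabinet's front plane, sideways place varies; axes as the cabinet's (x inward). Slot level, 66 wide, 11 high (mouth flared to 27), 64 deep, top partly open. In front a rail 14 wide, 75 long, top 14 below this point, carries the handle. A narrow slot (32 wide) with its own rail lies 59 to the +y side.
- scraper: Wide scraper lying flat, 170 mm long: wooden handle with steel end, 90 x 26 wide x 28 thick, then a neck and a steel blade 60 wide, 3 thick, at the handle's mid-thickness. Origin: underside of the handle's centre; x points towards the blade, z up. Centre of mass 13 ahead of the origin. With the blade at the slot's end the handle's rear is 12 inside the cabinet's front.
- scraper_tip (a point): Middle of the scraper's blade edge: 125 mm ahead of the scraper's origin and 14 mm above its underside.
- knife: Narrow putty knife, same length and handle as the scraper but with a blade only 25 mm wide. Origin and axes as the scraper's. Bystander.
- tape: Tape measure, 34 x 70 x 50 mm. Origin: centre of underside. Bystander.
- offcut: Wood offcut, 50 x 140 x 19 mm. Origin: centre of underside. Bystander.
- jar: Glass jar, 66 mm diameter, 85 mm high. Origin: centre of underside. Bystander.
- glue: White glue bottle, 60 mm diameter, 170 mm high. Origin: centre of underside. Bystander.
- hammer: Hammer lying along its x axis. Bystander.
- driver: Screwdriver lying along its x axis. Bystander.
Not all that is in view belongs to the job. Leave any green or red look-alike of the scraper alone.

How it is judged:
On the way, in this order (a step that is already met when the one before it is completed fails the run):
1. the door has been pulled down (past 1.2 rad) (value of joint door above 1.2 rad), for 0.2 s.
2. the scraper's blade is home in the wide slot (at least 45 mm in), with the door still down (x of scraper_tip in the frame of slot above 0.045 m and y of scraper_tip in the frame of slot between -0.012 and 0.012 m and z of scraper_tip in the frame of slot between -0.008 and 0.008 m and angle between the x axis of scraper and the x axis of slot, either way round below 0.17 rad and value of joint door above 1 rad), for 0.2 s.
At the end, for the whole second after the job is handed in: The door is shut (within 0.05 rad) and the scraper lies still inside with its blade edge at least 45 mm inside the mouth of the wide slot, within 12 mm sideways and 8 mm in height of its middle, aligned within 10 degrees (x of scraper_tip in the frame of slot above 0.045 m and y of scraper_tip in the frame of slot between -0.012 and 0.012 m and z of scraper_tip in the frame of slot between -0.008 and 0.008 m and angle between the x axis of scraper and the x axis of slot, either way round below 0.17 rad and value of joint door below 0.05 rad and linear speed of scraper below 0.02 m/s); the robot touches nothing.
It fails at once if another thing on the bench was moved by more than 30 mm (distance of any of knife, tape, offcut, jar, glue, hammer, driver from where it was at the start of the episode above 0.03 m).
It also fails if it takes over 72 s, if anything falls off the work surface, if the arm or the gripper's body presses on something with over 40 N, if the wrist force passes 120 N, or if a joint passes its speed limit or range.

## Working session

There is one attempt and no reset: what is moved stays moved. The work goes in short steps, Python scripts to look and compute and a tool call to move; the robot and the scene stay as the last step left them, time stands still between calls to the robot, and variables do not carry over. Pictures are saved under pics/ and viewed, about 8 in all and at most 12, crops included, and the job is handed in when it is done.

Besides the shell and the picture viewer there is one more tool, called after ">>>" in YAML: its name, and indented under it one key for each argument. apply_moves: Moves the arm, as the interface text tells. Its arguments: {"type":"object","properties":{"motion":{"type":"array","items":{"type":"object","properties":{"rotation":{"type":"array","items":{"type":"number"}},"translation":{"type":"array","items":{"type":"number"}},"hand":{"type":"number"}}}},"squeeze":{"type":"number"}},"required":["motion"]}

```bash
ls; mkdir -p pics
python3 - <<'E'
from rig import robot
import cv2,numpy as np
o=robot.get_obs()
for k,v in o.items(): print(k,np.round(v,3))
for n in("scene","top"):
    cv2.imwrite(f"pics/{n}0.png",robot.snapshot(n)[:,:,::-1]); p=robot.camera_params(n); print(n,np.round(p["camera_matrix"],1).tolist(),np.round(p["pose"],3).tolist())
print(robot.camera_params("wrist"))
E
```

```text
pics
clock 0.0
qpos [ 1.237  0.616 -0.013  1.425  0.008  1.103 -0.04 ]
joint_vel [ 0.001 -0.001 -0.     0.     0.001  0.    -0.002]
tau [-1.0000e-03 -4.5893e+01  2.0900e-01 -1.6574e+01 -6.1000e-02  2.0000e-02
  0.0000e+00]
position [ 0.197 -0.619  0.236]
eef_rot [ 3.142e+00  3.000e-03 -1.263e+00]
contact_force [ 0.545 -0.384  0.322]
wrist_torque [ 0.021 -0.024  0.01 ]
width 0.093
scene [[470.9, 0.0, 313.9], [0.0, 470.9, 238.3], [0.0, 0.0, 1.0]] [[0.037, 0.777, -0.628, 1.332], [0.999, -0.035, 0.016, -0.009], [-0.01, -0.628, -0.778, 1.126], [0.0, 0.0, 0.0, 1.0]]
top [[475.2, 0.0, 321.3], [0.0, 475.2, 241.4], [0.0, 0.0, 1.0]] [[-0.015, -0.984, 0.179, 0.337], [-1.0, 0.013, -0.01, -0.009], [0.007, -0.18, -0.984, 1.448], [0.0, 0.0, 0.0, 1.0]]
{'camera_matrix': array([[352.23376318,   0.        , 324.92018899],
       [  0.        , 352.23376318, 237.57466641],
       [  0.        ,   0.        ,   1.        ]]), 'mount': array([[ 9.99999716e-01, -2.91896117e-04,  6.95420937e-04,
         5.74686643e-04],
       [ 8.59912538e-05,  9.60182454e-01,  2.79373672e-01,
        -7.87875271e-02],
       [-7.49279071e-04, -2.79373532e-01,  9.60182206e-01,
        -1.46445487e-01],
       [ 0.00000000e+00,  0.00000000e+00,  0.00000000e+00,
         1.00000000e+00]])}
```

View pics/scene0.png

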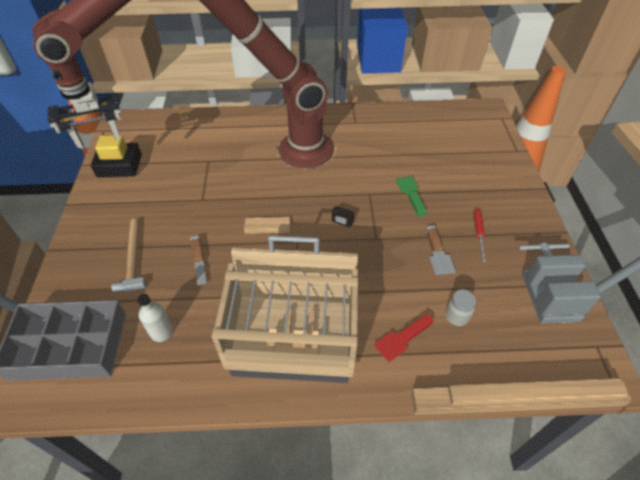

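View pics/top0.png

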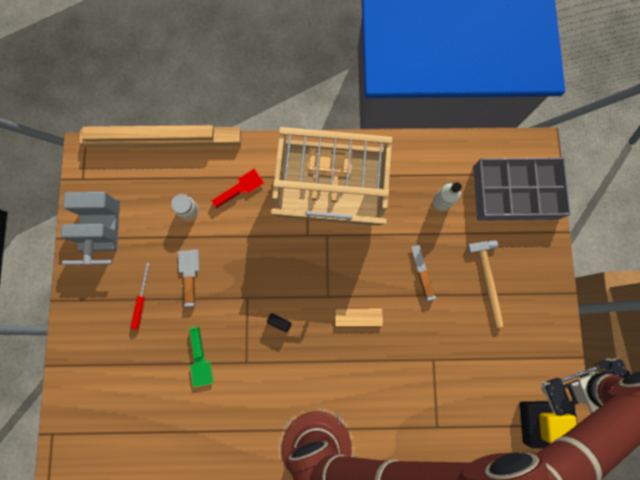

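The scene view shows the cabinet around (290,310), the steel bar at (295,240) and the wide scraper at (440,250). In the top view the bar is at (328,215), the scraper at (189,280) with its blade away from the robot, and the knife at (422,272). The tape (280,323) and offcut (359,318) lie in front of the cabinet.

```bash
cat > h.py <<'E'
import numpy as np, cv2
from rig import robot
from scipy.spatial.transform import Rotation as R
def pose(o):
    T=np.eye(4);T[:3,:3]=R.from_euler('xyz',o["eef_rot"]).as_matrix();T[:3,3]=o["position"];return T
def cam(n,T=None):
    p=robot.camera_params(n); return p["camera_matrix"],(T@p["mount"] if n=="wrist" else p["pose"])
def ray(c,uv):
    K,P=c; d=P[:3,:3]@np.linalg.solve(K,[uv[0],uv[1],1.]); return P[:3,3],d
def onz(c,uv,z):
    o,d=ray(c,uv); return o+d*(z-o[2])/d[2]
def two(c1,u1,c2,u2):
    o1,d1=ray(c1,u1);o2,d2=ray(c2,u2)
    s=np.linalg.lstsq(np.c_[d1,-d2],o2-o1,rcond=None)[0]
    a,b=o1+s[0]*d1,o2+s[1]*d2; return (a+b)/2,np.linalg.norm(a-b)
def proj(c,p):
    K,P=c; q=K@(P[:3,:3].T@(np.asarray(p)-P[:3,3])); return q[:2]/q[2]
E
python3 - <<'E'
import cv2,numpy as np
t=cv2.imread("pics/top0.png");s=cv2.imread("pics/scene0.png")
f=lambda i,x,y,w,h:cv2.resize(i[y:y+h,x:x+w],(w*4,h*4),interpolation=cv2.INTER_CUBIC)
a=f(t,265,120,140,110);b=f(s,205,230,160,150);c=f(t,160,235,60,75)
# montage: top crop x4 at (0,0), scene crop at lower? keep within 800x600
m=np.zeros((600,800,3),np.uint8);m[:440,:560]=a;m[:300,560:800]=c
cv2.imwrite("pics/m1.png",m);cv2.imwrite("pics/m2.png",b)
E
```

```text
(no output)
```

View pics/m1.png

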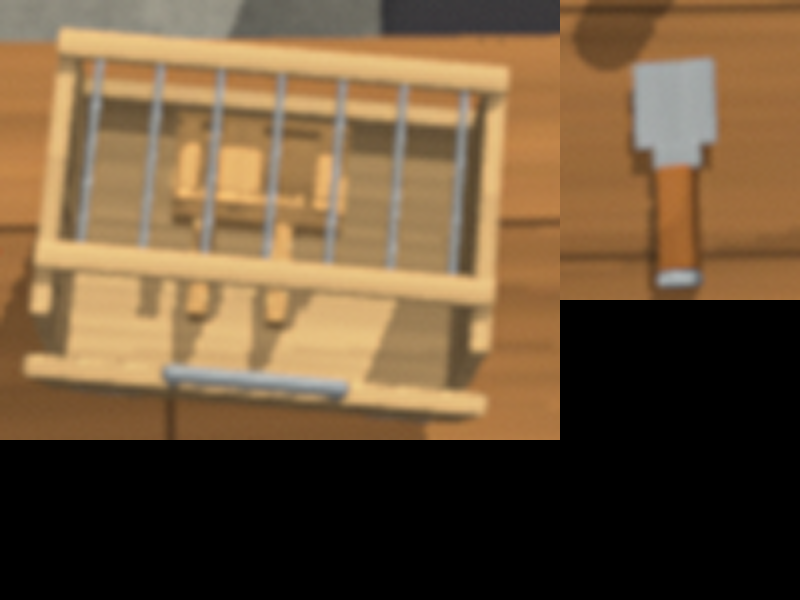

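View pics/m2.png

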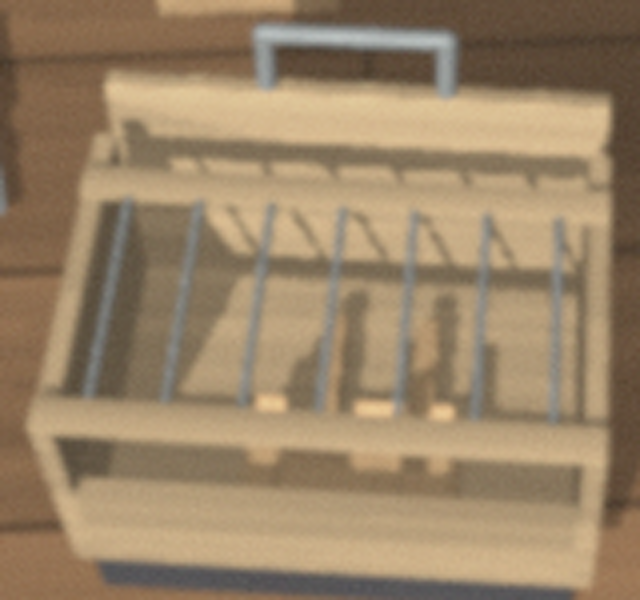

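Crops: bar legs at top-crop (172,375) and (343,389), and at scene-crop (262,36) and (450,40). The roof's back corners are at (62,30) and (508,70), and the wide rail ends at (278,322), right of the narrow one (+y is left). The door is a little ajar.

Run:
```python
from h import *
T,S=cam("top"),cam("scene")
t=lambda x,y:(265+x/4,120+y/4); s=lambda x,y:(205+x/4,230+y/4); k=lambda x,y:(160+(x-560)/4,235+y/4)
p=lambda *a:print(*[np.round(x,4) for x in a])
p("barL+y",*two(T,t(172,375),S,s(450,40))); p("barR-y",*two(T,t(343,389),S,s(262,36)))
bl,br=onz(T,t(60,30),.214),onz(T,t(510,70),.214); p("roofback top",bl,br,np.linalg.norm(bl-br))
# scene: back corners of roof (near camera) 
p("scene roofback",onz(S,s(610,432),.214),onz(S,s(28,402),.214))
d=br-bl; yaw=np.arctan2(d[0],-d[1]); p("yaw",yaw)
yw=-d/np.linalg.norm(d); yw[2]=0; xw=np.array([yw[1],-yw[0],0])
org=(bl+br)/2-xw*.2; org[2]=0; p("cab origin",org,"x",xw,"y",yw)
for n,uv,z in(("rail wide end",(278,322),.082),("rail wide back",(285,225),.082),("narrow end",(198,315),.082)):
    q=onz(T,t(*uv),z)-org; p(n,q@xw,q@yw)
q=onz(T,t(325,182),.11)-org
# scraper
bt=onz(T,k(674,61),.014); hr=onz(T,k(678,286),.014)
p("blade",bt,"rear",hr,np.linalg.norm(bt-hr), np.arctan2(*(bt-hr)[[1,0]]))
```

```text
Traceback (most recent call last):
numpy._core._exceptions._UFuncNoLoopError: ufunc 'multiply' did not contain a loop with signature matching types (dtype('<U6'), dtype('float64')) -> None
```

Run:
```python
from h import *
T,S=cam("top"),cam("scene")
np.set_printoptions(precision=4,suppress=True)
t=lambda x,y:(265+x/4,120+y/4); s=lambda x,y:(205+x/4,230+y/4); k=lambda x,y:(160+(x-560)/4,235+y/4)
p=print
p("barL+y",*two(T,t(172,375),S,s(450,40))); p("barR-y",*two(T,t(343,389),S,s(262,36)))
bl,br=onz(T,t(60,30),.214),onz(T,t(510,70),.214); p("roofback top",bl,br,np.linalg.norm(bl-br))
p("scene roofback",onz(S,s(610,432),.214),onz(S,s(28,402),.214))
d=br-bl; yw=-d/np.linalg.norm(d); xw=np.array([yw[1],-yw[0],0])
org=(bl+br)/2-xw*.2; org[2]=0; p("cab origin",org,"x",xw,"y",yw,"yaw",np.arctan2(xw[1],xw[0]))
for n,uv,z in(("rail wide end",(278,322),.082),("rail wide back",(285,225),.082),("narrow end",(198,315),.082)):
    q=onz(T,t(*uv),z)-org; p(n,q@xw,q@yw)
bt=onz(T,k(674,61),.014); hr=onz(T,k(678,286),.014)
p("blade",bt,"rear",hr,np.linalg.norm(bt-hr), np.arctan2(*(bt-hr)[[1,0]]))
```

```text
barL+y [0.6288 0.0149 0.2496] 0.004786609945890741
barR-y [ 0.6185 -0.0967  0.247 ] 0.002973652188832819
roofback top [0.8828 0.088  0.214 ] [ 0.85   -0.2214  0.214 ] 0.31114053844843303
scene roofback [0.8708 0.0921 0.214 ] [ 0.8399 -0.2193  0.214 ]
cab origin [ 0.6675 -0.0456  0.    ] x [ 0.9944 -0.1055  0.    ] y [ 0.1055  0.9944 -0.    ] yaw -0.10572957334160174
rail wide end 0.0431022219556528 -0.013438322224993398
rail wide back 0.11837584272543118 -0.012223566474183767
narrow end 0.04293852673778533 0.04617585001041673
blade [0.5765 0.3822 0.014 ] rear [0.4062 0.3732 0.014 ] 0.1705290839828214 0.05263845260926307
```

>>> apply_moves:
  motion:
    - {"rotation": [0, 0, -9.5], "translation": [0, 0, -10], "hand": 70}
    - {"rotation": [0, 0, -9.5], "translation": [0, 0, -10], "hand": 70}
    - {"rotation": [0, 0, -9.5], "translation": [0, 0, -10], "hand": 70}
    - {"rotation": [0, 0, -9.5], "translation": [0, 0, -10], "hand": 70}
    - {"rotation": [0, 0, -9.5], "translation": [0, 0, -10], "hand": 70}
    - {"rotation": [0, 0, -9.5], "translation": [0, 0, -10], "hand": 70}
    - {"rotation": [0, 0, -9.3], "translation": [0, 0, -10], "hand": 70}

```text
clock: 0.98
position: [0.1967, -0.6191, 0.3073]
eef_rot: [-3.14, 0.001, -0.1]
contact_force: [0.2, 0.1, -0.2]
width: 0.0652
```

>>> apply_moves:
  motion:
    - {"rotation": [0, 0, 0], "translation": [30, -52, 0], "hand": 70}
    - {"rotation": [0, 0, 0], "translation": [30, -52, 0], "hand": 70}
    - {"rotation": [0, 0, 0], "translation": [30, -52, 0], "hand": 70}
    - {"rotation": [0, 0, 0], "translation": [30, -52, 0], "hand": 70}
    - {"rotation": [0, 0, 0], "translation": [30, -52, 0], "hand": 70}
    - {"rotation": [0, 0, 0], "translation": [30, -52, 0], "hand": 70}
    - {"rotation": [0, 0, 0], "translation": [30, -52, 0], "hand": 70}
    - {"rotation": [0, 0, 0], "translation": [30, -52, 0], "hand": 70}
    - {"rotation": [0, 0, 0], "translation": [30, -52, 0], "hand": 70}
    - {"rotation": [0, 0, 0], "translation": [30, -52, 0], "hand": 70}
    - {"rotation": [0, 0, 0], "translation": [30, -52, 0], "hand": 70}
    - {"rotation": [0, 0, 0], "translation": [30, -52, 0], "hand": 70}

```text
clock: 2.48
position: [0.6215, -0.0357, 0.3072]
eef_rot: [3.141, 0.001, -0.106]
contact_force: [1.0, -0.6, 0.2]
width: 0.065
```

Run:
```python
from h import *
np.set_printoptions(precision=4,suppress=True)
o=robot.get_obs();print(o["clock"],o["position"],o["eef_rot"],o["qpos"],o["width"])
C=cam("wrist",pose(o)); im=robot.snapshot("wrist")[:,:,::-1].copy()
for y in(.0149,-.0967): print(proj(C,[.6237+.1055*(y+.041),y,.248]))
T=cam("top")
print("offcut",onz(T,(359,318),.019),"tape",onz(T,(280,323),.05))
cv2.imwrite("pics/w1.png",im)
```

```text
2.475 [ 0.6215 -0.0357  0.3072] [ 3.1409  0.0009 -0.1063] [ 0.2771  0.5493 -0.4425  1.3911  0.2379  1.2548 -0.2888] 0.06502326798631468
[327.3443 182.1481]
[327.2345 350.1948]
offcut [ 0.3648 -0.1317  0.019 ] tape [0.3532 0.1004 0.05  ]
```

View pics/w1.png

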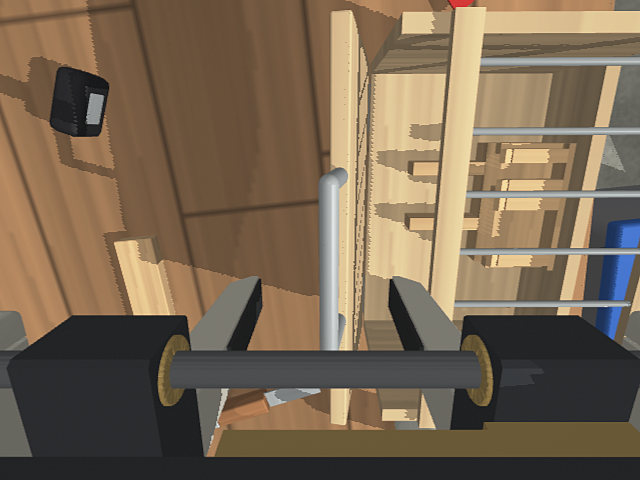

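The bar is at column 329, as predicted (327), centred between the fingers and parallel to them. I'll descend and grip it.

>>> apply_moves:
  motion:
    - {"rotation": [0, 0, 0], "translation": [0, 0, 20], "hand": 70}
    - {"rotation": [0, 0, 0], "translation": [0, 0, 20], "hand": 70}
    - {"rotation": [0, 0, 0], "translation": [0, 0, 18], "hand": 70}
    - {"rotation": [0, 0, 0], "translation": [0, 0, 0], "hand": 40}
    - {"rotation": [0, 0, 0], "translation": [0, 0, 0], "hand": 0}
    - {"rotation": [0, 0, 0], "translation": [0, 0, 0], "hand": 0}
    - {"rotation": [0, 0, 0], "translation": [0, 0, 0], "hand": 0}
    - {"rotation": [0, 0, 0], "translation": [0, 0, 0], "hand": 0}
  squeeze: 20

```text
clock: 3.52
position: [0.6209, -0.0369, 0.2501]
eef_rot: [-3.141, -0.001, -0.106]
contact_force: [-0.4, 0.3, 0.1]
width: 0.0196
```

>>> apply_moves:
  motion:
    - {"rotation": [0, 0, 0], "translation": [0, 0, 0], "hand": 0}
    - {"rotation": [0, 0, 0], "translation": [0, 0, 0], "hand": 0}
    - {"rotation": [0, 0, 0], "translation": [-25.5, 0, 6.2], "hand": 0}
    - {"rotation": [0, 0, 0], "translation": [-23.5, 0, 8.8], "hand": 0}

```text
clock: 4.03
position: [0.5737, -0.032, 0.2353]
eef_rot: [-3.141, -0.006, -0.106]
contact_force: [6.7, -0.1, -6.2]
width: 0.0113
```

>>> apply_moves:
  motion:
    - {"rotation": [0, 0, 0], "translation": [-22.4, 0, 11.7], "hand": 0}
    - {"rotation": [0, 0, 0], "translation": [-20.8, 0, 14.2], "hand": 0}
    - {"rotation": [0, 0, 0], "translation": [-18.9, 0, 16.6], "hand": 0}
    - {"rotation": [0, 0, 0], "translation": [-16.8, 0, 18.8], "hand": 0}

```text
clock: 4.53
position: [0.4957, -0.0235, 0.1742]
eef_rot: [-3.141, -0.007, -0.106]
contact_force: [7.0, -1.4, -2.4]
width: 0.0114
```

>>> apply_moves:
  motion:
    - {"rotation": [0, 0, 0], "translation": [-14.4, 0, 20.6], "hand": 0}
    - {"rotation": [0, 0, 0], "translation": [-11.9, 0, 22.2], "hand": 0}
    - {"rotation": [0, 0, 0], "translation": [-9.1, 0, 23.5], "hand": 0}
    - {"rotation": [0, 0, 0], "translation": [-6.3, 0, 24.4], "hand": 0}
    - {"rotation": [0, 0, 0], "translation": [-3, 0, 20], "hand": 0}
    - {"rotation": [0, 0, 0], "translation": [0, 0, 0], "hand": 0}

```text
clock: 5.28
position: [0.4534, -0.0186, 0.0626]
eef_rot: [-3.14, -0.007, -0.106]
contact_force: [5.9, -0.5, -6.0]
width: 0.0113
```

>>> apply_moves:
  motion:
    - {"rotation": [0, 0, 0], "translation": [0, 0, 0], "hand": 32}
    - {"rotation": [0, 0, 0], "translation": [0, 0, 0], "hand": 32}
    - {"rotation": [0, 0, 0], "translation": [0, 0, 0], "hand": 32}
    - {"rotation": [0, 0, 0], "translation": [0, 0, -30], "hand": 32}
    - {"rotation": [0, 0, 0], "translation": [0, 0, -30], "hand": 60}
    - {"rotation": [0, 0, 10.1], "translation": [0, 0, -20], "hand": 60}
    - {"rotation": [0, 0, 10.1], "translation": [0, 0, -20], "hand": 60}
    - {"rotation": [0, 0, 10.1], "translation": [0, 0, -20], "hand": 60}
    - {"rotation": [0, 0, 10.1], "translation": [0, 0, -15], "hand": 60}
    - {"rotation": [0, 0, 10.1], "translation": [0, 0, 0], "hand": 60}
    - {"rotation": [0, 0, 10.1], "translation": [0, 0, 0], "hand": 60}
    - {"rotation": [0, 0, 10.1], "translation": [0, 0, 0], "hand": 60}

```text
clock: 6.78
position: [0.4483, -0.0186, 0.1976]
eef_rot: [3.14, 0.0, -1.345]
contact_force: [0.2, 0.5, -0.1]
width: 0.0556
```

Run:
```python
from h import *
np.set_printoptions(precision=4,suppress=True)
o=robot.get_obs();print(o["clock"],o["position"],o["eef_rot"],o["qpos"],o["width"],o["contact_force"])
```

```text
6.775 [ 0.4483 -0.0186  0.1976] [ 3.1404  0.0005 -1.3455] [ 0.0715  0.3647 -0.1057  2.0282  0.0547  0.7525 -1.4128] 0.05561427316933008 [ 0.2422  0.5138 -0.0524]
```

>>> apply_moves:
  motion:
    - {"rotation": [0, 0, 9.9], "translation": [0, 0, 0], "hand": 60}
    - {"rotation": [0, 0, 0], "translation": [-49, -1, 0], "hand": 60}
    - {"rotation": [0, 0, 0], "translation": [-49, -1, 0], "hand": 60}
    - {"rotation": [0, 0, 0], "translation": [-49, -1, 0], "hand": 60}
    - {"rotation": [0, 0, 0], "translation": [-49, -1, 0], "hand": 60}
    - {"rotation": [0, 0, 0], "translation": [-49, -1, 0], "hand": 60}
    - {"rotation": [0, 0, 0], "translation": [-49, -1, 0], "hand": 60}
    - {"rotation": [0, 0, 0], "translation": [-49, 0, 0], "hand": 60}
    - {"rotation": [0, 0, 0], "translation": [-51, 0, 0], "hand": 60}
    - {"rotation": [0, 0, 0], "translation": [0, 0, 0], "hand": 60}

```text
clock: 8.02
position: [0.4292, 0.3799, 0.1973]
eef_rot: [3.139, 0.003, -1.504]
contact_force: [-0.3, -1.0, 1.0]
width: 0.056
```

Run:
```python
from h import *
np.set_printoptions(precision=4,suppress=True)
o=robot.get_obs();print(o["clock"],o["position"],o["eef_rot"],o["qpos"],o["width"])
im=robot.snapshot("wrist")[:,:,::-1].copy();C=cam("wrist",pose(o))
for n,p in(("tip",(.5765,.3822,.014)),("rear",(.4062,.3732,.014)),("orig",(.4511,.3756,.028))): print(n,proj(C,p))
cv2.imwrite("pics/w2.png",im)
```

```text
8.025 [0.4292 0.3799 0.1973] [ 3.1394  0.003  -1.5042] [-0.6947  0.5388 -0.1026  1.7033  0.0624  0.9025 -2.3257] 0.05603531048803859
tip [333.832   50.4895]
rear [330.2105 243.515 ]
orig [331.2613 200.7095]
```

View pics/w2.png

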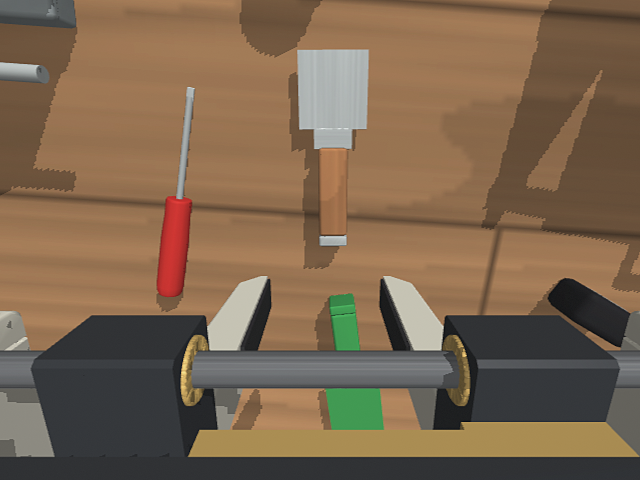

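The blade edge is at (333,50) and the handle rear at (333,245), within 3 px of prediction, and the handle is parallel to the tool. The green look-alike sits at (342,300), behind the handle and clear. I'll tilt the tool 45° forward.

>>> apply_moves:
  motion:
    - {"rotation": [9, 0, 0], "translation": [0, 0, 0], "hand": 60}
    - {"rotation": [9, 0, 0], "translation": [0, 0, 0], "hand": 60}
    - {"rotation": [9, 0, 0], "translation": [0, 0, 0], "hand": 60}
    - {"rotation": [9, 0, 0], "translation": [0, 0, 0], "hand": 60}
    - {"rotation": [9, 0, 0], "translation": [0, 0, 0], "hand": 60}
    - {"rotation": [0, 0, 0], "translation": [0, 0, 0], "hand": 60}

```text
clock: 8.82
position: [0.4283, 0.3738, 0.1844]
eef_rot: [-2.458, -0.017, -1.513]
contact_force: [0.3, 0.5, -0.5]
width: 0.0556
```

```bash
cat >> h.py <<'E'
def go(target):
    "tool-frame shift in mm from measured pose to a world point"
    o=robot.get_obs();T=pose(o); print(o["clock"],o["position"].round(4) if hasattr(o["position"],'round') else o["position"]);print("R\n",T[:3,:3].round(3),"q",np.round(o["qpos"],2))
    return (T[:3,:3].T@(np.asarray(target)-T[:3,3])*1000).round(1)
E
python3 - <<'E'
from h import *
print(go([.4332,.3728,.06]),go([.4332,.3728,.021]))
T=cam("top"); print("green end",onz(T,(195,329),.028))
E
```

```text
8.825 [0.4283 0.3738 0.1844]
R
 [[ 0.058 -0.773  0.631]
 [-0.998 -0.055  0.024]
 [ 0.017 -0.632 -0.775]] q [-1.63  0.65  0.9   2.17  0.38  0.09 -2.83]
8.825 [0.4283 0.3738 0.1844]
R
 [[ 0.058 -0.773  0.631]
 [-0.998 -0.055  0.024]
 [ 0.017 -0.632 -0.775]] q [-1.63  0.65  0.9   2.17  0.38  0.09 -2.83]
[-0.8 74.9 99.5] [ -1.5  99.5 129.7]
green end [0.33982991 0.35114151 0.028     ]
```

>>> apply_moves:
  motion:
    - {"rotation": [-10, 0, 0], "translation": [0, 0, 0], "hand": 60}
    - {"rotation": [-10, 0, 0], "translation": [0, 0, 0], "hand": 60}
    - {"rotation": [-10, 0, 0], "translation": [0, 0, 0], "hand": 60}
    - {"rotation": [-9, 0, 0], "translation": [0, 0, 0], "hand": 60}
    - {"rotation": [0, 0, -10.6], "translation": [0, 0, 0], "hand": 60}
    - {"rotation": [0, 0, -10.6], "translation": [0, 0, 0], "hand": 60}
    - {"rotation": [0, 0, -10.6], "translation": [0, 0, 0], "hand": 60}
    - {"rotation": [0, 0, -10.6], "translation": [0, 0, 0], "hand": 60}
    - {"rotation": [0, 0, -10.6], "translation": [0, 0, 0], "hand": 60}
    - {"rotation": [0, 0, -10.6], "translation": [0, 0, 0], "hand": 60}
    - {"rotation": [0, 0, -10.6], "translation": [0, 0, 0], "hand": 60}
    - {"rotation": [0, 0, -10.6], "translation": [0, 0, 0], "hand": 60}

```text
clock: 10.32
position: [0.4364, 0.3693, 0.1849]
eef_rot: [3.135, -0.062, -0.043]
contact_force: [0.2, -0.5, -0.0]
width: 0.0555
```

>>> apply_moves:
  motion:
    - {"rotation": [0, 0, -10.6], "translation": [0, 0, 0], "hand": 60}
    - {"rotation": [0, 0, -10.6], "translation": [0, 0, 0], "hand": 60}
    - {"rotation": [0, 0, -10.6], "translation": [0, 0, 0], "hand": 60}
    - {"rotation": [0, 0, -10.6], "translation": [0, 0, 0], "hand": 60}
    - {"rotation": [0, 0, -10.6], "translation": [0, 0, 0], "hand": 60}
    - {"rotation": [0, 0, -10.6], "translation": [0, 0, 0], "hand": 60}
    - {"rotation": [0, 0, -10.6], "translation": [0, 0, 0], "hand": 60}
    - {"rotation": [0, 0, -10.6], "translation": [0, 0, 0], "hand": 60}
    - {"rotation": [0, 0, -10.6], "translation": [0, 0, 0], "hand": 60}
    - {"rotation": [0, 0, 0], "translation": [0, 0, 0], "hand": 60}

```text
clock: 11.58
position: [0.4366, 0.3694, 0.1841]
eef_rot: [3.08, 0.013, 1.613]
contact_force: [-0.5, 0.3, -0.7]
width: 0.0562
```

Run:
```python
from h import *
print(go([.4332,.3728,.1]))
```

```text
11.575 [0.4366 0.3694 0.1841]
R
 [[-0.042  0.997  0.062]
 [ 0.999  0.042 -0.01 ]
 [-0.013  0.061 -0.998]] q [-0.26  0.66 -0.82  1.74  0.64  0.99  0.27]
[ 4.6 -8.4 83.7]
```

>>> apply_moves:
  motion:
    - {"rotation": [0, 0, -1.4], "translation": [0, 0, 0], "hand": 60}
    - {"rotation": [-9, 0, 0], "translation": [0, 0, 0], "hand": 60}
    - {"rotation": [-9, 0, 0], "translation": [0, 0, 0], "hand": 60}
    - {"rotation": [-9, 0, 0], "translation": [0, 0, 0], "hand": 60}
    - {"rotation": [-9, 0, 0], "translation": [0, 0, 0], "hand": 60}
    - {"rotation": [0, 0, 0], "translation": [0, 0, 0], "hand": 60}

```text
clock: 12.32
position: [0.4319, 0.3715, 0.1801]
eef_rot: [2.494, 0.024, 1.646]
contact_force: [-0.1, 0.8, -0.0]
width: 0.0555
```

Run:
```python
from h import *
print(go([.4332,.3728,.06]),go([.4332,.3728,.022]))
```

```text
12.325 [0.4319 0.3715 0.1801]
R
 [[-0.075  0.794  0.603]
 [ 0.997  0.075  0.026]
 [-0.024  0.603 -0.797]] q [-0.71  0.52 -0.43  2.13  1.45  0.75 -0.64]
12.325 [0.4319 0.3715 0.1801]
R
 [[-0.075  0.794  0.603]
 [ 0.997  0.075  0.026]
 [-0.024  0.603 -0.797]] q [-0.71  0.52 -0.43  2.13  1.45  0.75 -0.64]
[  4.1 -71.3  96.5] [  5.  -94.2 126.8]
```

>>> apply_moves:
  motion:
    - {"rotation": [0, 0, 0], "translation": [1, -18, 24], "hand": 60}
    - {"rotation": [0, 0, 0], "translation": [1, -18, 24], "hand": 60}
    - {"rotation": [0, 0, 0], "translation": [1, -18, 24], "hand": 60}
    - {"rotation": [0, 0, 0], "translation": [1, -17, 24], "hand": 60}
    - {"rotation": [0, 0, 0], "translation": [0, 0, 0], "hand": 60}

```text
clock: 12.95
position: [0.437, 0.371, 0.0592]
eef_rot: [2.495, 0.025, 1.637]
contact_force: [0.0, 0.4, -0.0]
width: 0.0559
```

Run:
```python
from h import *
print(go([.4332,.3728,.024]))
im=robot.snapshot("wrist")[:,:,::-1];cv2.imwrite("pics/w3.png",im)
```

```text
12.95 [0.437  0.371  0.0592]
R
 [[-0.066  0.795  0.603]
 [ 0.997  0.068  0.02 ]
 [-0.025  0.603 -0.798]] q [-0.75  0.77 -0.39  2.19  1.82  0.81 -1.07]
[  3.  -24.1  25.8]
```

View pics/w3.png

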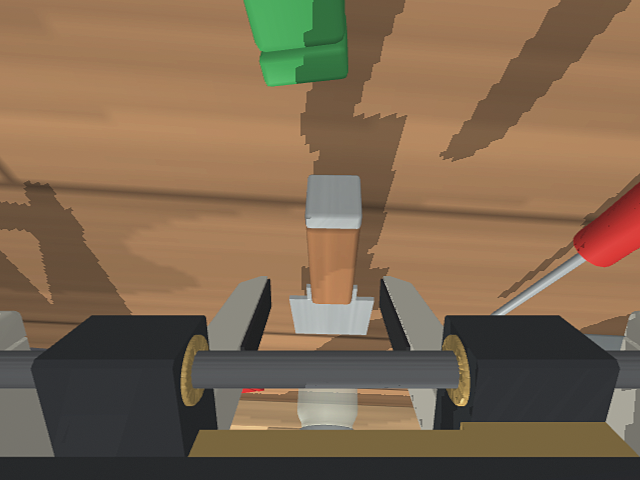

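The handle rear (333,200) is between the fingers, about 3 mm to tool +x, as computed. I'll go down and grip.

>>> apply_moves:
  motion:
    - {"rotation": [0, 0, 0], "translation": [1, -8, 8.6], "hand": 60}
    - {"rotation": [0, 0, 0], "translation": [1, -8, 8.6], "hand": 60}
    - {"rotation": [0, 0, 0], "translation": [1, -8, 8.6], "hand": 60}
    - {"rotation": [0, 0, 0], "translation": [0, 0, 0], "hand": 40}
    - {"rotation": [0, 0, 0], "translation": [0, 0, 0], "hand": 0}
    - {"rotation": [0, 0, 0], "translation": [0, 0, 0], "hand": 0}
    - {"rotation": [0, 0, 0], "translation": [0, 0, 0], "hand": 0}
    - {"rotation": [0, 0, 0], "translation": [0, 0, 0], "hand": 0}
  squeeze: 40

```text
clock: 14.0
position: [0.432, 0.3744, 0.0259]
eef_rot: [2.492, 0.022, 1.641]
contact_force: [-0.1, -0.3, 2.1]
width: 0.0256
```

Run:
```python
from h import *
print(go([.4332,.3728,.200]), robot.get_obs()["contact_force"],robot.get_obs()["width"])
```

```text
14.0 [0.432  0.3744 0.0259]
R
 [[-0.07   0.793  0.605]
 [ 0.997  0.069  0.025]
 [-0.022  0.605 -0.796]] q [-0.76  0.85 -0.39  2.2   1.91  0.85 -1.17]
[  -5.5  106.2 -137.9] [-0.09176873 -0.31871346  2.14388087] 0.025641725441044313
```

>>> apply_moves:
  motion:
    - {"rotation": [0, 0, 0], "translation": [0, 12, -16], "hand": 0}
    - {"rotation": [0, 0, 0], "translation": [0, 24, -32], "hand": 0}
    - {"rotation": [0, 0, 0], "translation": [0, 24, -32], "hand": 0}
    - {"rotation": [0, 0, 0], "translation": [0, 24, -32], "hand": 0}
    - {"rotation": [0.1, -3, 4], "translation": [0, 0, 0], "hand": 0}
    - {"rotation": [0.1, -3, 4], "translation": [0, 0, 0], "hand": 0}
    - {"rotation": [0, 0, 0], "translation": [0, 0, 0], "hand": 0}

```text
clock: 14.88
position: [0.4303, 0.3782, 0.1651]
eef_rot: [2.493, 0.021, 1.469]
contact_force: [0.7, 0.4, -1.7]
width: 0.0259
```

Run:
```python
from h import *
print(go([.4971,-.0404,.16]), robot.get_obs()["contact_force"],robot.get_obs()["width"])
```

```text
14.875 [0.4303 0.3782 0.1651]
R
 [[ 0.102  0.794  0.599]
 [ 0.995 -0.069 -0.078]
 [-0.021  0.604 -0.797]] q [-0.8   0.57 -0.38  2.06  1.33  0.84 -0.72]
[-409.4   78.8   76.8] [ 0.69616475  0.41572268 -1.74435119] 0.02589412239637294
```

>>> apply_moves:
  motion:
    - {"rotation": [0, 0, 0], "translation": [-25, 8, 7.7], "hand": 0}
    - {"rotation": [0, 0, 0], "translation": [-40, 8, 7.7], "hand": 0}
    - {"rotation": [0, 0, 0], "translation": [-46, 8, 7.7], "hand": 0}
    - {"rotation": [0, 0, 0], "translation": [-46, 8, 7.7], "hand": 0}
    - {"rotation": [0, 0, 0], "translation": [-46, 8, 7.7], "hand": 0}
    - {"rotation": [0, 0, 0], "translation": [-46, 8, 7.7], "hand": 0}
    - {"rotation": [0, 0, 0], "translation": [-46, 8, 7.7], "hand": 0}
    - {"rotation": [0, 0, 0], "translation": [-46, 8, 7.7], "hand": 0}
    - {"rotation": [0, 0, 0], "translation": [-40, 8, 7.7], "hand": 0}
    - {"rotation": [0, 0, 0], "translation": [-28, 7, 7.7], "hand": 0}
    - {"rotation": [0, 0, 0], "translation": [0, 0, 0], "hand": 0}

```text
clock: 16.25
position: [0.4998, 0.0103, 0.1561]
eef_rot: [2.521, 0.044, 1.467]
contact_force: [0.0, -0.8, -1.2]
width: 0.0257
```

Run:
```python
from h import *
print(go([.4971,-.0404,.109]), robot.get_obs()["contact_force"],robot.get_obs()["width"])
t=robot.snapshot("top")[:,:,::-1];s=robot.snapshot("scene")[:,:,::-1]
f=lambda i,x,y,w,h:cv2.resize(i[y:y+h,x:x+w],None,fx=4,fy=4,interpolation=cv2.INTER_CUBIC)
m=np.hstack([f(t,265,120,100,150),f(s,240,200,100,150)]);cv2.imwrite("pics/m3.png",m)
```

```text
16.25 [0.4998 0.0103 0.1561]
R
 [[ 0.104  0.812  0.575]
 [ 0.994 -0.059 -0.096]
 [-0.044  0.581 -0.813]] q [ 0.55  0.65 -1.1   2.42  1.9   0.87 -0.53]
[-48.6 -26.5  41.6] [ 0.00185027 -0.81184527 -1.22704205] 0.025747631069664757
```

View pics/m3.png

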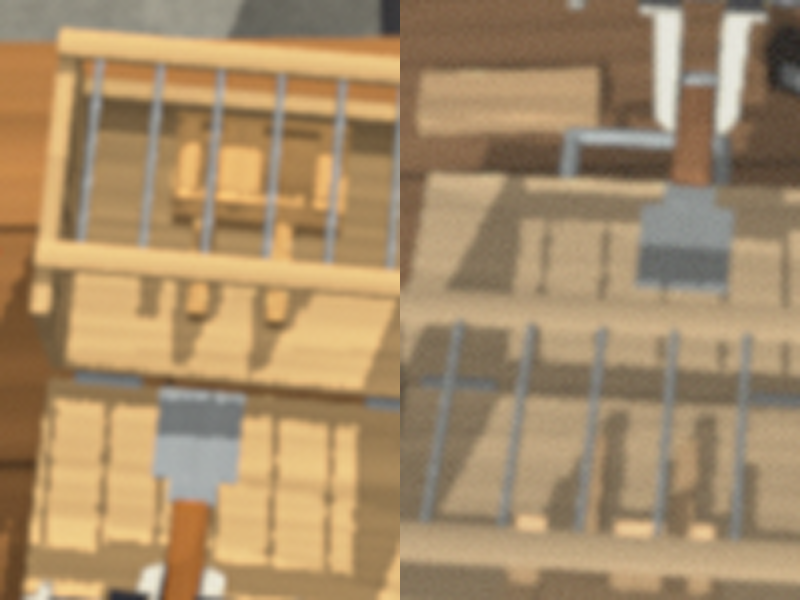

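The blade is over the lowered door, heading into the opening. q4 has reached its limit at this near radius, so I'll move forward and right to gain room.

>>> apply_moves:
  motion:
    - {"rotation": [0, 0, 0], "translation": [0, 8.5, 15], "hand": 0}
    - {"rotation": [0, 0, 0], "translation": [0, 8.5, 15], "hand": 0}
    - {"rotation": [0, 0, 0], "translation": [0, 8.5, 15], "hand": 0}
    - {"rotation": [0, 0, 0], "translation": [0, 8.5, 15], "hand": 0}
    - {"rotation": [0, 0, 0], "translation": [0, 0, 0], "hand": 0}

```text
clock: 16.98
position: [0.5639, 0.0065, 0.1276]
eef_rot: [2.519, 0.041, 1.471]
contact_force: [-0.7, -0.0, -1.7]
width: 0.0257
```

Run:
```python
from h import *
print(go([.5567,-.0467,.13]), robot.get_obs()["contact_force"],robot.get_obs()["width"])
```

```text
16.975 [0.5639 0.0065 0.1276]
R
 [[ 0.1    0.811  0.577]
 [ 0.994 -0.057 -0.092]
 [-0.041  0.583 -0.812]] q [ 0.52  0.77 -1.03  2.29  1.95  0.87 -0.45]
[-53.7  -1.4  -1.2] [-0.68746268 -0.0137594  -1.73152528] 0.025656161780709112
```

```bash
cat >> h.py <<'E'
R0=R.from_euler('xyz',[2.492,.022,1.641])
Rt=R.from_euler('z',-.1057-.070)*R0
def rot():
    o=robot.get_obs(); return np.degrees((R.from_euler('xyz',o["eef_rot"]).inv()*Rt).as_rotvec()).round(2)
E
python3 - <<'E'
from h import *
print(rot(), Rt.as_euler('xyz'))
E
```

```text
[-1.54  0.71  0.9 ] [2.492  0.022  1.4653]
```

>>> apply_moves:
  motion:
    - {"rotation": [0, 0, 0], "translation": [-13, 0, 0], "hand": 0}
    - {"rotation": [0, 0, 0], "translation": [-14, 0, 0], "hand": 0}
    - {"rotation": [0, 0, 0], "translation": [-14, 0, 0], "hand": 0}
    - {"rotation": [0, 0, 0], "translation": [-13, 0, 0], "hand": 0}
    - {"rotation": [0, 0, 0], "translation": [0, 0, 0], "hand": 0}

```text
clock: 17.6
position: [0.5573, -0.049, 0.1307]
eef_rot: [2.519, 0.043, 1.469]
contact_force: [-0.1, 0.2, -2.1]
width: 0.0258
```

Run:
```python
from h import *
print(go([.5567,-.0467,.110]),rot())
```

```text
17.6 [ 0.5573 -0.049   0.1307]
R
 [[ 0.101  0.81   0.577]
 [ 0.994 -0.057 -0.094]
 [-0.043  0.583 -0.811]] q [ 0.66  0.75 -1.02  2.3   2.    0.79 -0.38]
[  3.1 -12.7  16.3] [-1.51  0.83  0.9 ]
```

Now I'll correct the turn, drop to insertion height, and check the blade in the images before inserting.

>>> apply_moves:
  motion:
    - {"rotation": [-1.5, 0.8, 0.9], "translation": [1, -4, 5], "hand": 0}
    - {"rotation": [0, 0, 0], "translation": [1, -4, 5.5], "hand": 0}
    - {"rotation": [0, 0, 0], "translation": [1, -4, 5.5], "hand": 0}
    - {"rotation": [0, 0, 0], "translation": [0, 0, 0], "hand": 0}

```text
clock: 18.1
position: [0.5578, -0.044, 0.1101]
eef_rot: [2.493, 0.021, 1.469]
contact_force: [0.4, 0.5, -1.6]
width: 0.0255
```

Run:
```python
from h import *
np.set_printoptions(precision=4,suppress=True)
print(go([.5567,-.0467,.109]),rot())
t=robot.snapshot("top")[:,:,::-1];s=robot.snapshot("scene")[:,:,::-1]
f=lambda i,x,y,w,h:cv2.resize(i[y:y+h,x:x+w],None,fx=5,fy=5,interpolation=cv2.INTER_CUBIC)
m=np.hstack([f(t,300,140,70,110),f(s,260,240,80,110)]);cv2.imwrite("pics/m4.png",m)
T,S=cam("top"),cam("scene"); xw=np.array([.9944,-.1055,0]);yw=np.array([.1055,.9944,0]);org=np.array([.6675,-.0456,0])
o=robot.get_obs();g=np.array(o["position"]);q=g-org;print("G cab",q@xw,q@yw)
for n,x,y in(("mouth",.118,-.0128),("tip nominal",q@xw+.1447,q@yw),):
    P=org+x*xw+y*yw+[0,0,.097]; print(n,(proj(T,P)-[300,140])*5,(proj(S,P)-[260,240])*5+[350,0])
```

```text
18.1 [ 0.5578 -0.044   0.1101]
R
 [[ 0.102  0.794  0.599]
 [ 0.995 -0.068 -0.078]
 [-0.021  0.604 -0.797]] q [ 0.65  0.82 -1.03  2.34  2.12  0.87 -0.48]
[-2.8 -1.4  0.4] [-0.06 -0.16  0.13]
G cab -0.10900576954079257 -0.010051728756932103
mouth [183.0805 174.0042] [470.7758 450.9965]
tip nominal [166.5089 307.4085] [493.6936 305.6278]
```

View pics/m4.png

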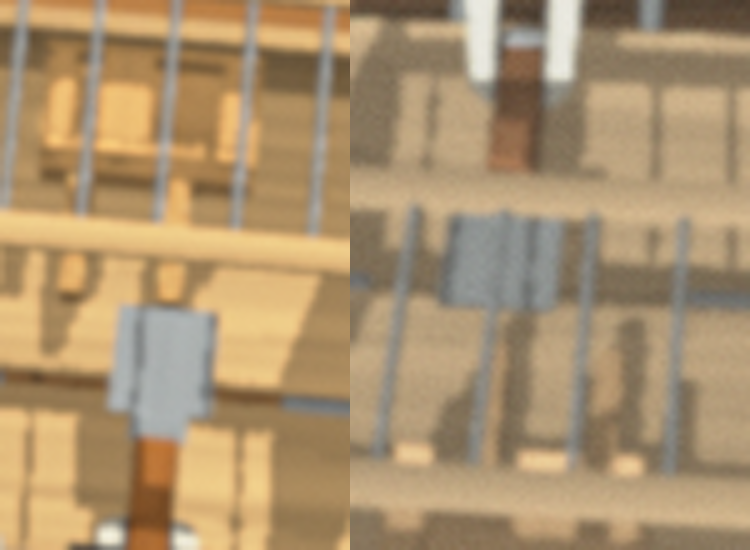

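Run:
```python
from h import *
np.set_printoptions(precision=4,suppress=True)
T,S=cam("top"),cam("scene"); xw=np.array([.9944,-.1055,0]);yw=np.array([.1055,.9944,0]);org=np.array([.6675,-.0456,0])
t=lambda x,y:(300+x/5,140+y/5); s=lambda x,y:(260+(x-350)/5,240+y/5)
for a,b in(((120,308),(557,310)),((217,314),(440,304))):
    P,e=two(T,t(*a),S,s(*b)); q=P-org; print("tip corner cab",q@xw,q@yw,q[2],e)
for z in(.096,):
  for uv in((120,308),(217,314),(108,408),(213,416)):
    q=onz(T,t(*uv),z)-org; print(q@xw,q@yw)
# scene slot blocks: rail end and rail centre
for uv in((171,300),):
    q=onz(T,t(*uv),.082)-org; print("rail",q@xw,q@yw)
```

```text
tip corner cab 0.033756540297937426 0.019518288049243417 0.09250586059519195 0.00476293114738872
tip corner cab 0.03500206275412324 -0.03887069862435571 0.0944351074363804 0.002236615261025108
0.03307508125491316 0.017111674375002238
0.034734223628193936 -0.03993197160513632
-0.027485885217045418 0.01867900956631311
-0.02658866348597631 -0.042662588128237484
rail 0.044555388281406406 -0.012448106242545809
```

>>> apply_moves:
  motion:
    - {"rotation": [0, 0, 0], "translation": [-2.5, -0.8, 1.2], "hand": 0}
    - {"rotation": [0, 0, 0], "translation": [0, 15.1, 11.5], "hand": 0}
    - {"rotation": [0, 0, 0], "translation": [0, 15.1, 11.5], "hand": 0}
    - {"rotation": [0, 0, 0], "translation": [0, 15.1, 11.5], "hand": 0}
    - {"rotation": [0, 0, 0], "translation": [0, 15.1, 11.5], "hand": 0}
    - {"rotation": [0, 0, 0], "translation": [0, 7.5, 5.7], "hand": 0}
    - {"rotation": [0, 0, 0], "translation": [0, 0, 0], "hand": 0}

```text
clock: 19.08
position: [0.6427, -0.056, 0.1092]
eef_rot: [2.492, 0.022, 1.467]
contact_force: [-1.3, -0.5, -2.0]
width: 0.0257
```

```bash
cat >> h.py <<'E'
xw=np.array([.9944,-.1055,0]);yw=np.array([.1055,.9944,0]);org=np.array([.6675,-.0456,0])
def cab(p): q=np.asarray(p)-org; return np.array([q@xw,q@yw,q[2]]).round(4)
def wld(x,y,z): return org+x*xw+y*yw+[0,0,z]
E
python3 - <<'E'
from h import *
o=robot.get_obs();c=cab(o["position"]);print("G cab",c,o["contact_force"],o["width"],o["qpos"])
print(rot(),go(wld(c[0],-.0124,.1085)))
E
```

```text
G cab [-0.0236 -0.013   0.1092] [-1.29764324 -0.49526998 -1.98817661] 0.025733508372727663 [ 0.6208291   0.85158175 -0.95690275  2.1140662   2.02357894  0.75090227
 -0.28347043]
19.075 [ 0.6427 -0.056   0.1092]
R
 [[ 0.103  0.793  0.6  ]
 [ 0.994 -0.069 -0.08 ]
 [-0.022  0.605 -0.796]] q [ 0.62  0.85 -0.96  2.11  2.02  0.75 -0.28]
[ 0.01 -0.09  0.08] [ 0.6 -0.4  0.6]
```

>>> apply_moves:
  motion:
    - {"rotation": [0, 0, 0], "translation": [0.6, 7.6, 6.6], "hand": 0}
    - {"rotation": [0, 0, 0], "translation": [0, 8, 6], "hand": 0}
    - {"rotation": [0, 0, 0], "translation": [0, 8, 6], "hand": 0}

```text
clock: 19.45
position: [0.6732, -0.0585, 0.1086]
eef_rot: [2.492, 0.022, 1.468]
contact_force: [-0.4, 0.1, -1.6]
width: 0.0257
```

>>> apply_moves:
  motion:
    - {"rotation": [0, 0, 0], "translation": [0, 6.4, 4.8], "hand": 0}
    - {"rotation": [0, 0, 0], "translation": [0, 6.4, 4.8], "hand": 0}
    - {"rotation": [0, 0, 0], "translation": [0, 4.8, 3.6], "hand": 0}
    - {"rotation": [0, 0, 0], "translation": [0, 0, 0], "hand": 0}

```text
clock: 19.95
position: [0.6947, -0.0606, 0.1088]
eef_rot: [2.492, 0.022, 1.468]
contact_force: [-0.1, 0.0, -1.7]
width: 0.026
```

>>> apply_moves:
  motion:
    - {"rotation": [0, 0, 0], "translation": [0, 2.4, 1.8], "hand": 0}
    - {"rotation": [0, 0, 0], "translation": [0, 2.4, 1.8], "hand": 0}
    - {"rotation": [0, 0, 0], "translation": [0, 0, 0], "hand": 0}

```text
clock: 20.32
position: [0.7005, -0.0612, 0.1089]
eef_rot: [2.492, 0.022, 1.468]
contact_force: [0.1, 0.3, -1.1]
width: 0.0258
```

>>> apply_moves:
  motion:
    - {"rotation": [0, 0, 0], "translation": [0, 1.6, 1.2], "hand": 0}
    - {"rotation": [0, 0, 0], "translation": [0, 1.6, 1.2], "hand": 0}
    - {"rotation": [0, 0, 0], "translation": [0, -0.6, 0.8], "hand": 0}
    - {"rotation": [0, 0, 0], "translation": [0, 0, 0], "hand": 0}

```text
clock: 20.82
position: [0.7045, -0.0617, 0.108]
eef_rot: [2.492, 0.022, 1.468]
contact_force: [-1.4, -0.1, -0.3]
width: 0.0258
```

>>> apply_moves:
  motion:
    - {"rotation": [0, 0, 0], "translation": [0, 0, 0], "hand": 45}
    - {"rotation": [0, 0, 0], "translation": [0, 0, 0], "hand": 45}
    - {"rotation": [0, 0, 0], "translation": [0, 0, 0], "hand": 45}
    - {"rotation": [0, 0, 0], "translation": [0, 0, 0], "hand": 45}

```text
clock: 21.32
position: [0.7044, -0.0616, 0.1079]
eef_rot: [2.492, 0.022, 1.468]
contact_force: [0.1, -0.0, -0.1]
width: 0.0417
```

Run:
```python
from h import *
o=robot.get_obs();c=cab(o["position"]);print("G cab",c,o["contact_force"],o["width"],o["qpos"])
```

```text
G cab [ 0.0383 -0.012   0.1079] [ 0.06456835 -0.03064706 -0.06072351] 0.04174618160587036 [ 0.57623275  0.88437828 -0.90309336  1.94682887  1.92196075  0.68501802
 -0.12638333]
```

>>> apply_moves:
  motion:
    - {"rotation": [0, 0, 0], "translation": [0, -8, -6], "hand": 45}
    - {"rotation": [0, 0, 0], "translation": [0, -16, -12], "hand": 45}
    - {"rotation": [0, 0, 0], "translation": [0, -16, -12], "hand": 45}
    - {"rotation": [0, 0, 0], "translation": [0, -16, -12], "hand": 45}
    - {"rotation": [0, 0, 0], "translation": [0, -16, -12], "hand": 45}
    - {"rotation": [0, 0, 0], "translation": [0, -8, -20], "hand": 45}
    - {"rotation": [0, 0, 0], "translation": [0, 12, -30], "hand": 60}
    - {"rotation": [0, 0, 0], "translation": [0, 18, -30], "hand": 60}
    - {"rotation": [0, 0, 0], "translation": [0, 18, -30], "hand": 60}

```text
clock: 22.45
position: [0.5794, -0.0462, 0.2197]
eef_rot: [2.493, 0.022, 1.469]
contact_force: [-0.5, -0.9, 0.2]
width: 0.0556
```

Run:
```python
from h import *
o=robot.get_obs();c=cab(o["position"]);print("G cab",c,o["position"],o["contact_force"],o["qpos"])
t=robot.snapshot("top")[:,:,::-1];s=robot.snapshot("scene")[:,:,::-1]
f=lambda i,x,y,w,h:cv2.resize(i[y:y+h,x:x+w],None,fx=4,fy=4,interpolation=cv2.INTER_CUBIC)
m=np.hstack([f(t,280,140,90,120),f(s,240,220,100,120)]);cv2.imwrite("pics/m5.png",m)
T,S=cam("top"),cam("scene")
for n,P in(("rear home",wld(.012,-.0125,.11)),("mouth",wld(.118,-.0125,.096)),("bar",wld(-.217,0,.0626))): print(n,(proj(T,P)-[280,140])*4,(proj(S,P)-[240,220])*4+[360,0])
```

```text
G cab [-0.0876 -0.0099  0.2197] [ 0.57939405 -0.04617175  0.21971102] [-0.51620924 -0.89509902  0.19812731] [ 0.70935657  0.54189907 -1.01974699  2.17900794  1.69390009  0.58324229
 -0.10288468]
rear home [214.3334526  273.05817798] [553.88538395 281.61358442]
mouth [226.00888515 139.59506517] [537.20803064 441.6097585 ]
bar [167.99960555 591.98622232] [606.21018268  53.26422987]
```

View pics/m5.png

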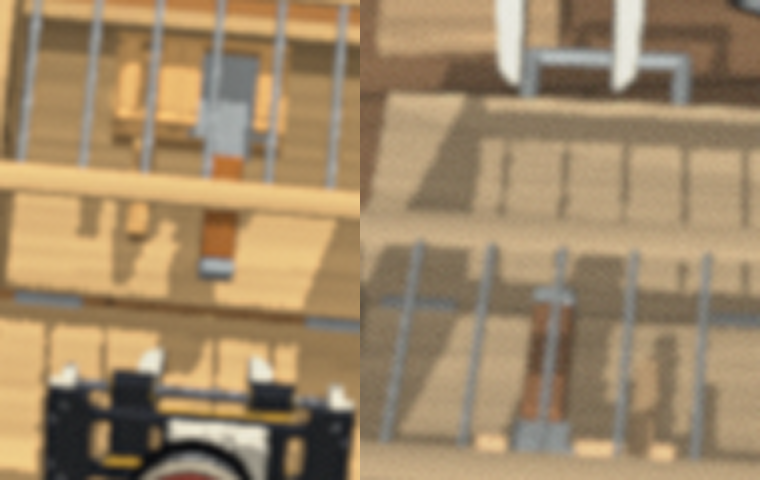

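The scraper sits in the wide slot. Its handle rear is at (216,275) in the left crop, against (214,273) predicted for fully home. The bar is in the right crop at (607,60). Next I'll re-grip the bar.

>>> apply_moves:
  motion:
    - {"rotation": [9.3, 0, 0], "translation": [0, 0, 0], "hand": 60}
    - {"rotation": [9.3, 0, 0], "translation": [0, 0, 0], "hand": 60}
    - {"rotation": [9.3, 0, 0], "translation": [0, 0, 0], "hand": 60}
    - {"rotation": [9.3, 0, 0], "translation": [0, 0, 0], "hand": 60}
    - {"rotation": [0, 0, 10], "translation": [0, 0, 0], "hand": 50}
    - {"rotation": [0, 0, 10], "translation": [0, 0, 0], "hand": 50}
    - {"rotation": [0, 0, 10], "translation": [0, 0, 0], "hand": 50}
    - {"rotation": [0, 0, 10], "translation": [0, 0, 0], "hand": 50}
    - {"rotation": [0, 0, 10], "translation": [0, 0, 0], "hand": 40}
    - {"rotation": [0, 0, 10], "translation": [0, 0, 0], "hand": 40}
    - {"rotation": [0, 0, 10], "translation": [0, 0, 0], "hand": 40}
    - {"rotation": [0, 0, 10], "translation": [0, 0, 0], "hand": 40}

```text
clock: 24.05
position: [0.58, -0.0552, 0.2152]
eef_rot: [3.075, -0.106, 0.055]
contact_force: [-0.8, 0.4, -0.0]
width: 0.0373
```

>>> apply_moves:
  motion:
    - {"rotation": [0, 0, 10], "translation": [0, 0, 0], "hand": 32}
    - {"rotation": [0, 0, 0], "translation": [0, 0, 0], "hand": 32}

```text
clock: 24.3
position: [0.5803, -0.0549, 0.2156]
eef_rot: [3.093, -0.117, -0.112]
contact_force: [0.9, -0.5, -0.4]
width: 0.0301
```

```bash
cat > b.py <<'E'
from h import *
Rb=R.from_euler('xyz',[np.pi,0,-.1057])
o=robot.get_obs();print("w",o["width"],"rot",np.degrees((R.from_euler('xyz',o["eef_rot"]).inv()*Rb).as_rotvec()).round(1))
print(go([.4534,-.0186,.13]),go([.4534,-.0186,.063]))
E
python3 b.py
```

```text
w 0.030137112177097608 rot [ 2.8 -6.7 -0.5]
24.3 [ 0.5803 -0.0549  0.2156]
R
 [[ 0.987 -0.117  0.11 ]
 [-0.111 -0.992 -0.061]
 [ 0.117  0.048 -0.992]] q [ 0.45  0.56 -0.65  1.74  0.52  0.9  -0.55]
24.3 [ 0.5803 -0.0549  0.2156]
R
 [[ 0.987 -0.117  0.11 ]
 [-0.111 -0.992 -0.061]
 [ 0.117  0.048 -0.992]] q [ 0.45  0.56 -0.65  1.74  0.52  0.9  -0.55]
[-139.3  -25.3   68.7] [-147.1  -28.5  135.2]
```

>>> apply_moves:
  motion:
    - {"rotation": [2.8, -6.7, -0.5], "translation": [0, 0, 0], "hand": 32}
    - {"rotation": [0, 0, 0], "translation": [-32.5, -5.7, 10], "hand": 32}
    - {"rotation": [0, 0, 0], "translation": [-32.5, -5.7, 10], "hand": 32}
    - {"rotation": [0, 0, 0], "translation": [-32.5, -5.7, 20], "hand": 32}
    - {"rotation": [0, 0, 0], "translation": [-32.5, -5.7, 40], "hand": 32}
    - {"rotation": [0, 0, 0], "translation": [0, 0, 0], "hand": 32}

```text
clock: 25.05
position: [0.4493, -0.0181, 0.1339]
eef_rot: [3.141, 0.008, -0.102]
contact_force: [0.5, 0.0, -0.8]
width: 0.0299
```

```bash
python3 b.py
```

```text
w 0.029916964726710037 rot [0.  0.4 0.2]
25.05 [ 0.4493 -0.0181  0.1339]
R
 [[ 0.995 -0.102 -0.008]
 [-0.102 -0.995  0.   ]
 [-0.008  0.001 -1.   ]] q [ 0.44  0.54 -0.65  2.08  0.51  0.68 -0.65]
25.05 [ 0.4493 -0.0181  0.1339]
R
 [[ 0.995 -0.102 -0.008]
 [-0.102 -0.995  0.   ]
 [-0.008  0.001 -1.   ]] q [ 0.44  0.54 -0.65  2.08  0.51  0.68 -0.65]
[4.1 0.1 3.9] [ 4.6  0.1 70.9]
```

>>> apply_moves:
  motion:
    - {"rotation": [0, 0.4, 0.2], "translation": [4.5, 0, 15], "hand": 32}
    - {"rotation": [0, 0, 0], "translation": [0, 0, 20], "hand": 32}
    - {"rotation": [0, 0, 0], "translation": [0, 0, 20], "hand": 32}
    - {"rotation": [0, 0, 0], "translation": [0, 0, 15], "hand": 32}
    - {"rotation": [0, 0, 0], "translation": [0, 0, 0], "hand": 0}
    - {"rotation": [0, 0, 0], "translation": [0, 0, 0], "hand": 0}
    - {"rotation": [0, 0, 0], "translation": [0, 0, 0], "hand": 0}
    - {"rotation": [0, 0, 0], "translation": [0, 0, 0], "hand": 0}
  squeeze: 20

```text
clock: 26.05
position: [0.4536, -0.0179, 0.0657]
eef_rot: [3.141, 0.002, -0.11]
contact_force: [-8.2, 4.3, -2.3]
width: 0.0115
```

>>> apply_moves:
  motion:
    - {"rotation": [0, 0, 0], "translation": [2, 0, -19], "hand": 0}
    - {"rotation": [0, 0, 0], "translation": [6.3, 0, -24.4], "hand": 0}
    - {"rotation": [0, 0, 0], "translation": [9.1, 0, -23.5], "hand": 0}
    - {"rotation": [0, 0, 0], "translation": [11.9, 0, -22.2], "hand": 0}

```text
clock: 26.55
position: [0.4802, -0.0206, 0.1551]
eef_rot: [3.141, 0.007, -0.109]
contact_force: [-8.7, 2.9, -1.8]
width: 0.0109
```

>>> apply_moves:
  motion:
    - {"rotation": [0, 0, 0], "translation": [14.4, 0, -20.6], "hand": 0}
    - {"rotation": [0, 0, 0], "translation": [16.8, 0, -18.8], "hand": 0}
    - {"rotation": [0, 0, 0], "translation": [18.9, 0, -16.6], "hand": 0}
    - {"rotation": [0, 0, 0], "translation": [20.8, 0, -14.2], "hand": 0}

```text
clock: 27.05
position: [0.5475, -0.0276, 0.2284]
eef_rot: [3.139, 0.014, -0.108]
contact_force: [-18.4, 1.3, 17.4]
width: 0.011
```

>>> apply_moves:
  motion:
    - {"rotation": [0, 0, 0], "translation": [22.4, 0, -11.7], "hand": 0}
    - {"rotation": [0, 0, 0], "translation": [23.5, 0, -8.8], "hand": 0}
    - {"rotation": [0, 0, 0], "translation": [25.5, 0, -6.2], "hand": 0}
    - {"rotation": [0, 0, 0], "translation": [12, 0, -2], "hand": 0}
    - {"rotation": [0, 0, 0], "translation": [0, 0, 0], "hand": 0}

```text
clock: 27.68
position: [0.6416, -0.0375, 0.2593]
eef_rot: [-3.137, -0.014, -0.11]
contact_force: [-2.0, 2.1, 4.8]
width: 0.0113
```

Run:
```python
from h import *
o=robot.get_obs();c=cab(o["position"]);print(c,np.hypot(c[0]+.008,c[2]-.046),np.arctan2(-c[0]-.008,c[2]-.046),o["contact_force"])
print(go(wld(-.006,c[1],.256)))
```

```text
[-0.0266  0.0053  0.2593] 0.2141094346356554 0.08698110131004602 [-2.04236553  2.11556795  4.77181838]
27.675 [ 0.6416 -0.0375  0.2593]
R
 [[ 0.994 -0.11   0.014]
 [-0.11  -0.994  0.003]
 [ 0.014 -0.005 -1.   ]] q [ 0.4   0.66 -0.69  1.41  0.43  1.21 -0.44]
[20.5 -0.   3.6]
```

Now the last stretch to shut, in small steps.

>>> apply_moves:
  motion:
    - {"rotation": [0, 0, 0], "translation": [6, 0, 1], "hand": 0}
    - {"rotation": [0, 0, 0], "translation": [6, 0, 0.5], "hand": 0}
    - {"rotation": [0, 0, 0], "translation": [5, 0, 0], "hand": 0}
    - {"rotation": [0, 0, 0], "translation": [0, 0, 0], "hand": 0}

```text
clock: 28.18
position: [0.6585, -0.0392, 0.2597]
eef_rot: [-3.137, -0.015, -0.11]
contact_force: [-2.4, 1.1, 9.6]
width: 0.0111
```

>>> apply_moves:
  motion:
    - {"rotation": [0, 0, 0], "translation": [3, 0, 0], "hand": 0}
    - {"rotation": [0, 0, 0], "translation": [0, 0, 0], "hand": 0}

```text
clock: 28.42
position: [0.6612, -0.0395, 0.2596]
eef_rot: [-3.137, -0.015, -0.11]
contact_force: [-2.7, 1.4, 10.1]
width: 0.0113
```

>>> apply_moves:
  motion:
    - {"rotation": [0, 0, 0], "translation": [2, 0, 0.5], "hand": 0}
    - {"rotation": [0, 0, 0], "translation": [2, 0, 0.5], "hand": 0}
    - {"rotation": [0, 0, 0], "translation": [0, 0, 0], "hand": 0}

```text
clock: 28.8
position: [0.6618, -0.0395, 0.2596]
eef_rot: [-3.139, -0.007, -0.109]
contact_force: [-10.9, 0.3, 17.4]
width: 0.0111
```

The door has hit its stop: the force rises with no further travel. Now I'll release and rise.

>>> apply_moves:
  motion:
    - {"rotation": [0, 0, 0], "translation": [0, 0, 0], "hand": 35}
    - {"rotation": [0, 0, 0], "translation": [0, 0, 0], "hand": 35}
    - {"rotation": [0, 0, 0], "translation": [0, 0, 0], "hand": 35}
    - {"rotation": [0, 0, 0], "translation": [0, 0, -15], "hand": 35}
    - {"rotation": [0, 0, 0], "translation": [0, 0, -20], "hand": 35}
    - {"rotation": [0, 0, 0], "translation": [-10, 0, -30], "hand": 35}
    - {"rotation": [0, 0, 0], "translation": [-40, 0, -30], "hand": 35}
    - {"rotation": [0, 0, 0], "translation": [-40, 0, -10], "hand": 35}
    - {"rotation": [0, 0, 0], "translation": [-40, 0, 0], "hand": 35}
    - {"rotation": [0, 0, 0], "translation": [0, 0, 0], "hand": 35}

```text
clock: 30.05
position: [0.5322, -0.0264, 0.3596]
eef_rot: [-3.141, -0.011, -0.11]
contact_force: [0.7, 0.4, -0.1]
width: 0.0325
```

Run:
```python
from h import *
np.set_printoptions(precision=4,suppress=True)
o=robot.get_obs();print(o["clock"],o["position"],o["contact_force"],o["width"])
t=robot.snapshot("top")[:,:,::-1];s=robot.snapshot("scene")[:,:,::-1]
f=lambda i,x,y,w,h:cv2.resize(i[y:y+h,x:x+w],None,fx=4,fy=4,interpolation=cv2.INTER_CUBIC)
m=np.hstack([f(t,265,120,100,120),f(s,240,220,100,120)]);cv2.imwrite("pics/m6.png",m)
T,S=cam("top"),cam("scene")
for y in(-.05,.05):
  P=wld(-.008,y,.256); print("bar shut",(proj(T,P)-[265,120])*4,(proj(S,P)-[240,220])*4+[400,0])
for n,P in(("rear home",wld(.012,-.0125,.11)),("mouth",wld(.118,-.0125,.096))): print(n,(proj(T,P)-[265,120])*4,(proj(S,P)-[240,220])*4+[400,0])
```

```text
30.05 [ 0.5322 -0.0264  0.3596] [ 0.7202  0.4016 -0.0697] 0.032548025966546205
bar shut [336.8061 332.168 ] [520.7019 113.8223]
bar shut [182.9526 318.2948] [691.3253 122.1513]
rear home [274.3335 353.0582] [593.8854 281.6136]
mouth [286.0089 219.5951] [577.208  441.6098]
```

View pics/m6.png

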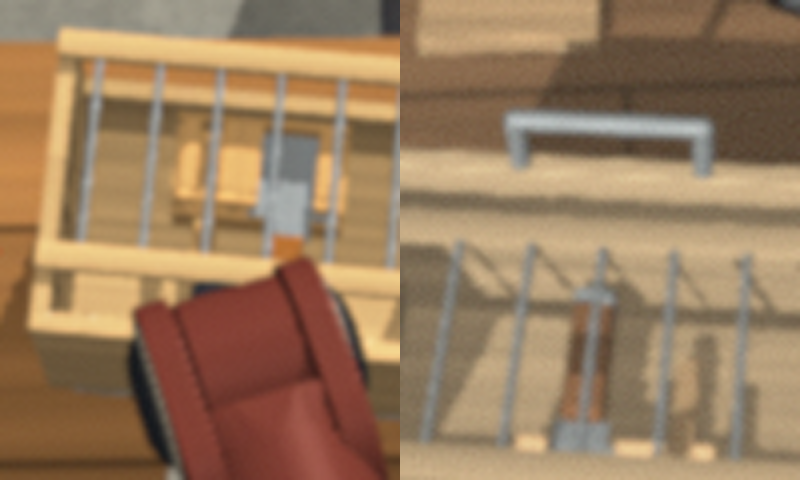

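The bar spans (507–712, about 123) in the scene crop, within 2 px of the predicted shut position. The door lies flat against the side walls and the scraper is still home in the slot.

```bash
python3 -c "
from rig import robot
robot.sign_off(); print(robot.get_obs()['clock'])"
```

```text
the job is handed in; nothing more can be done
the job is handed in; nothing more can be done
```

I pulled the cabinet door down, slid the wide scraper fully into the wide slot, let go of it, and pushed the door shut. The job was handed in at about 30 s of the 72 s allowed, and sign-off gives no verdict.

- **Door opened:** I gripped the pull bar and swung it down; the bar's height put the door at about 1.49 rad.
- **Scraper placed:** By my estimate the blade edge went about 64 mm in. In the picture after release, the handle rear was about 2 px of a 4x enlargement (about 1–2 mm) from its predicted fully-home spot.
- **Door shut:** I pushed the bar up until it hit its stop (the force rose and it stopped moving). In the last picture the bar was within 2 px of its predicted shut position, with no sign of the door being ajar.
- **At hand-in:** The gripper was open, well clear of the bar and cabinet, with no contact force.

**What went less smoothly:**
- My first tilted grasp pose ran into the wrist joint limits, so I turned the gripper half round and tilted again.
- The arm reached an elbow joint limit once on the way to the cabinet and stopped short; I corrected this by moving forward.
- The two-camera height readings came out a few mm lower than those from the arm's own position. I used the arm's values and the insertion met no resistance.
- I did not measure the other bench items again at the end. No contact with them showed up.

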